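Press the controller cover home and reset it with the stylus

ROBOT

A 6-joint arm with a two-finger parallel gripper is mounted at the origin on the work surface. World frame = base frame: x ahead of the robot, y to its left, z up, the work surface at z = 0. Lengths are in m, angles in rad, forces in N, time in s.
With the tool pointing down it reaches from about 0.375 to 0.9 m from the base axis. Payload 3.1 kg.
Tool frame: the origin (TCP) lies on the centre line of the jaws, within the pads' length; the fingertips stand robot.nose_length ahead of it and the grasp point (between the pads) lies 6 mm ahead of it (robot.nose_length is the distance from the TCP to the fingertips, in m); z points along the fingers, y is the line along which they close (so a half turn about z gives the same grasp; the last joint's range is limited). The gripper opens to 87 mm and grips with 3 to 60 N. Pads are 19 mm wide; open, the fingers measure 117 mm over their backs; the gripper's body (75 mm by 190 mm) begins 51 mm behind the grasp point.
Start: joints at [1.077, 0.527, 1.433, -0, 1.181, -0.178], TCP at [0.193, 0.594, 0.248] pointing down, gripper open.
Joint ranges: [-3.08, 3.08], [-0.75, 2.2], [0.22, 2.44], [-1.43, 4.57], [0, 2.65], [-2.85, 2.85]. Speed limits (rad/s): [2.79, 2.79, 3.14, 3.14, 3.14, 3.14].

INTERFACE

Orientations are given as a unit quaternion [x, y, z, w].
In Python, from rig import robot gives the robot as it stands.
- The arm moves only by the shell command python3 -m crank 'ROWS' [FORCE]. ROWS is JSON, one flat list of numbers, 7 for each row, row after row: the shift along the tool's x, y, z in mm, then the turn, a rotation vector about the tool's x, y, z in degrees, then the closure in counts, from 0 (fully open) to 255 (shut). In form: [x, y, z, ax, ay, az, fingers, x, y, z, ax, ay, az, fingers, ...]. A call has exactly 5 rows; each row is the pose to reach, as a shift and turn from the pose commanded when the call began, along the tool's axes at that moment; what a row does not reach only later rows make up. A row lasts 1/12 s, in which the tool goes at most 41.7 mm and 7.16 degrees, less where a joint would pass 70% of its speed; a pose out of reach is approached as far as the arm can. A call with a gripper value outside its range is refused whole. The fingers move at their own pace and stop on an object; FORCE is the grip in N (left out, the last holds). Time passes only in rows, so rows that repeat a pose let the fingers close, or fill a call up. It gives the time, the measured TCP pose, the force, the opening and the grip force at its end, in the units of the state.
- robot.get_obs(): the state, without advancing time (a new reading comes with each control period).
- robot.camera(name): name is "scene" or "top"; returns a dict with "pixels" (480x640x3 uint8, red, green, blue), "intrinsics" (3x3 intrinsics, pixels), "k1" (the pictures are not rectified: a ray, as slopes to the right and down, at radius r is drawn at 1 + k1 r^2 times it, then the intrinsics apply), "extrinsics" (4x4, takes a point from camera to world coordinates). Camera axes: x right, y down, z forward; pixel columns grow to the right and rows downward; lengths in m; the calibration is good to about 2 mm. A picture is of the moment at which its call begins. There is no depth.
- robot.hand_in(): hands the job in; it is judged then, once.
The state is a dict: "time": time; "q": joint angles; "joint_velocities": joint speeds; "joint_torque": joint torques, N m; "position": TCP position; "tool_rot": TCP orientation; "ft_force": force on the tool from outside, world axes, zero at the start; "moment": the same for the moment, N m; "grip_width": finger opening in m; "grip_force": force on a finger pad.
Only numpy, scipy, OpenCV 4.12 (cv2) and the standard library are available. Lean on these libraries where they do the work, as an engineer would, in place of code of your own. Each camera call takes 0.05 s, during which the arm holds its last target. There are 200 camera calls.

TASK

The brass cover of the controller box is standing proud on its stiff clips. With the closed fingers press it fully home on its gasket by feel, first on the rubber pad next to the black reset block, then on the pad at the other end, confirming each with a firm push of about 20 N held for a second, never as hard as 70 N, and do not press on the glass window in the middle. Then take the yellow stylus from its stand, push the red button right down in its recess with the stylus, put the stylus back upright in its stand, fully down, and leave the other things on the bench where they are.

Things in the scene. Friction and masses are not known exactly. Their poses are not given: they have to be found in the camera images.
- enclosure: controller box, fixed: open grey tub 100 (x) x 140 (y) x 60 mm high, walls 6 mm; black reset block 100 x 50 x 60 mm at its +y end (y = 70.5 to 120.5 mm). Origin: centre of the tub's underside. On its rim (z = 60 mm): a hard orange gasket, 1 to 8 mm thick, different each time, not measured. Under the pads, stiff clips in the tub carry the cover; they slide at 5 to 8 N and stay put
- cover: loose brass cover 100 (x) x 140 (y) x 5 mm; black plug 76 x 116 x 24 mm under it, inside the tub with 6 mm play all round; 0.25 kg. Origin: centre of the plug's underside; the plate spans z = 24 to 29 mm. Starts 6 to 15 mm proud; home, the plate lies level on the gasket, wherever that is
- window: fragile green glass window in a steel bezel, 42 mm across, 8.5 mm high, in the middle of the cover's top; origin: centre of its underside, on the plate. Not to be pressed
- pad_a (a point): top centre of the cover's rubber pad (26 mm across, 2 mm thick) 50 mm from the middle of the cover towards the reset block. 81 to 83 mm above the enclosure's origin at the start, 68 to 75 mm when home, depending on the gasket
- pad_b (a point): top centre of the cover's rubber pad (26 mm across, 2 mm thick) 50 mm from the middle of the cover away from the reset block. 81 to 83 mm above the enclosure's origin at the start, 68 to 75 mm when home, depending on the gasket
- reset_mouth (a point): centre of the mouth of the reset button's bore, in the top face of the reset block (60 mm above the bench). The bore is upright, 22 mm across, too narrow for fingers
- reset_button: red spring button, 17 mm across, in the bore; origin: centre of its top, 16 mm below the mouth at rest. It goes down 6 mm, from 2 N to about 7 N at the bottom, and springs back
- stylus: loose hand stylus standing upright in its stand, 70 g: steel shaft 8 mm across, reaching 50 mm below the origin to its tip; brass collar 30 mm across from z = 0 to 6 mm; yellow round handle 18 mm across from z = 6 to 68 mm. Origin: on its axis, underside of the collar; z up along the handle
- stylus_tip (a point): tip of the stylus, 50 mm below its origin
- stand: wooden stylus stand, a block 80 x 80 x 70 mm fixed to the bench, with an upright hole 19 mm across and 62 mm deep in its top. Origin: centre of its underside. The stylus's collar rests on its top face
- stand_mouth (a point): centre of the hole's mouth in the stand's top face, 70 mm above the bench
- cup: bystander: brass bowl, 80 mm across, 70 mm high; origin under its centre
- carton: bystander: cardboard carton 70 x 110 x 70 mm; origin under its centre
- hammer: bystander: hammer lying on the bench; its handle points to its -x
- polish: bystander: jar of polish, 64 mm across, 110 mm high; origin under its centre
Not all that is in view belongs to the job. There is more than one size of the stylus; the job needs the smallest. What is shaped like the cover but pink is not meant.

How it is judged:
On the way, in this order (a step that is already met when the one before it is completed fails the run):
1. the fingers push the cover at the pad next to the reset block with more than 12 N (more than the clip's slip, so that end is home), for 0.3 s (contact force between the fingers and cover above 12 N and horizontal distance between the grasp point and pad_a below 0.03 m and z of pad_a in the frame of enclosure below 0.08 m), for 0.3 s.
2. the same at the other pad, the cover now level (within 0.025 rad) and down, for 0.3 s (contact force between the fingers and cover above 12 N and horizontal distance between the grasp point and pad_b below 0.03 m and angle between cover's own z axis and vertical below 0.025 rad and z of each of pad_a, pad_b in the frame of enclosure below 0.0765 m), for 0.3 s.
3. the stylus pushes the red button down more than 4 mm, for 0.1 s (z of reset_button in the frame of enclosure below 0.04 m and contact force between stylus and reset_button above 1 N), for 0.1 s.
At the end, for the whole second after the job is handed in: The cover is down and level: both pads less than 76.5 mm above the enclosure's origin, tilt less than 0.025 rad. The stylus stands at rest in its stand: its tip within 12 mm of the hole's axis, tilted less than 0.12 rad, its collar less than 4 mm above the stand's top (z of each of pad_a, pad_b in the frame of enclosure below 0.0765 m and angle between cover's own z axis and vertical below 0.025 rad and horizontal distance between stylus_tip and stand_mouth below 0.012 m and angle between stylus's own z axis and vertical below 0.12 rad and z of stylus in the frame of stand below 0.074 m and linear speed of each of stylus, cover below 0.02 m/s); the robot touches nothing.
It fails at once if the fingers push the cover with more than 70 N (contact force between the fingers and cover above 70 N).
It fails at once if the glass window is pressed by the robot or the stylus (more than 3 N) (contact force between any of the fingers, the arm, stylus and window above 3 N).
It fails at once if a bystander is moved more than 20 mm (distance of any of cup, carton, hammer, polish from where it was at the start of the episode above 0.02 m).
It also fails if it takes over 72 s, if anything falls off the work surface, if the arm or the gripper's body presses on something with over 40 N, if the wrist force passes 120 N, or if a joint passes its speed limit or range.

## Working session

There is one attempt and no reset: what is moved stays moved. The work goes in short steps, Python scripts to look and compute and a shell command to move; the robot and the scene stay as the last step left them, time stands still between calls to the robot, and variables do not carry over. Pictures are saved under pics/ and viewed, at most 10 in all, crops included, and the job is handed in when it is done.

```bash
mkdir -p pics; ls
cat > h.py <<'E'
from rig import robot
import numpy as np, cv2
def shot(n,save=None):
    c=robot.camera(n)
    if save: cv2.imwrite('pics/'+save,cv2.cvtColor(c['pixels'],cv2.COLOR_RGB2BGR))
    return c
def ray(c,u,v):
    K=np.array(c['intrinsics']);E=np.array(c['extrinsics']);k=c['k1']
    d=np.array([(u-K[0,2])/K[0,0],(v-K[1,2])/K[1,1]]);s=d.copy()
    for _ in range(20): s=d/(1+k*(s@s))
    return E[:3,3],E[:3,:3]@np.array([s[0],s[1],1])
def onz(c,u,v,z):
    o,r=ray(c,u,v);return o+r*(z-o[2])/r[2]
def proj(c,p):
    K=np.array(c['intrinsics']);E=np.array(c['extrinsics'])
    q=E[:3,:3].T@(np.array(p)-E[:3,3]);s=q[:2]/q[2];s=s*(1+c['k1']*(s@s))
    return K[0,0]*s[0]+K[0,2],K[1,1]*s[1]+K[1,2]
E
python3 - <<'E'
from h import *
for n in('scene','top'):
    c=shot(n,n+'0.png');print(n,c['k1'],np.round(c['intrinsics'],1).tolist(),np.round(c['extrinsics'],3).tolist())
print(robot.get_obs(),robot.nose_length)
E
```

```text
pics
scene -0.1234387494387428 [[462.7, 0.0, 324.4], [0.0, 462.7, 245.7], [0.0, 0.0, 1.0]] [[0.163, 0.555, -0.816, 1.377], [0.986, -0.106, 0.125, -0.132], [-0.017, -0.825, -0.564, 0.668], [0.0, 0.0, 0.0, 1.0]]
top 0.023704548298002243 [[506.2, 0.0, 325.4], [0.0, 506.2, 235.0], [0.0, 0.0, 1.0]] [[0.017, -0.987, 0.157, 0.348], [-1.0, -0.02, -0.017, 0.015], [0.02, -0.157, -0.987, 1.402], [0.0, 0.0, 0.0, 1.0]]
{'time': 0.1, 'q': array([ 1.07748691e+00,  5.28380716e-01,  1.43377529e+00, -1.20833886e-05,
        1.18140800e+00, -1.78491869e-01]), 'joint_velocities': array([-0.0011783 , -0.00316147, -0.00379164,  0.00016316,  0.00028317,
        0.00125436]), 'joint_torque': array([-1.04979943e-03, -4.40990746e+01, -1.77151197e+01,  6.34376099e-02,
        5.33880084e-02, -4.42127146e-05]), 'position': array([0.19320115, 0.5937424 , 0.24666447]), 'tool_rot': array([ 1.56757200e-01,  9.87636678e-01, -9.32432553e-04, -3.19623432e-04]), 'ft_force': array([0.78875882, 0.75768797, 0.55208055]), 'moment': array([ 0.02449349, -0.01686585,  0.01613262]), 'grip_force': 0.0, 'grip_width': 0.08701762367069286} 0.025
```

View pics/scene0.png

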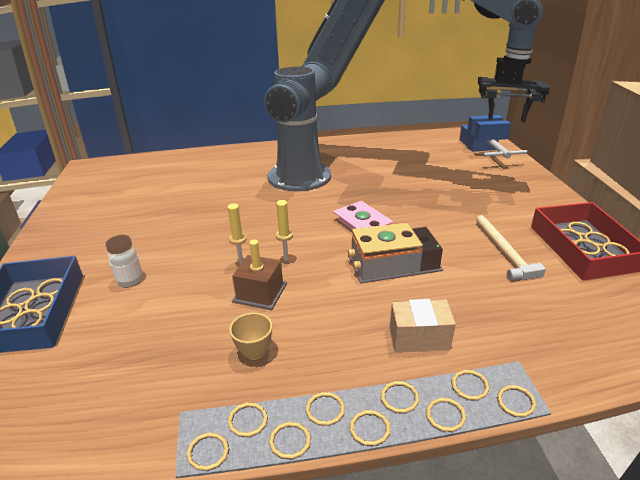

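View pics/top0.png

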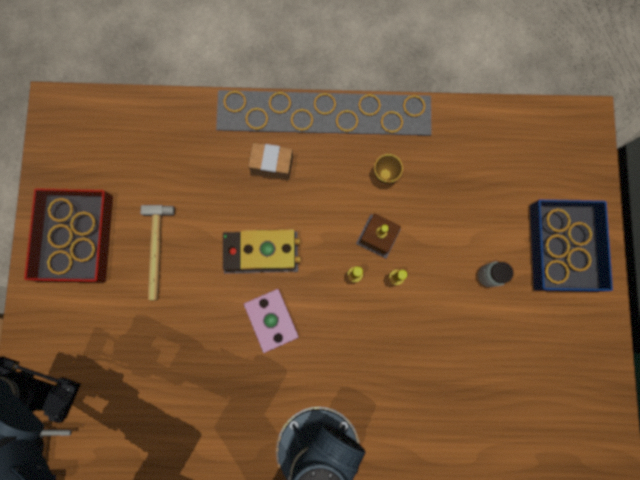

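The top view shows the cover around (268,249), with the pads at (248,249) and (287,248). The button is at (233,252), the stylus in the stand at (383,230), and two larger styli at (356,273) and (398,277). In the scene view the cover is at (387,237) and the stand at (258,280).

Run:
```python
from h import *
a=cv2.imread('pics/scene0.png');b=cv2.imread('pics/top0.png')
f=lambda i,x,y,w,h,s:cv2.resize(i[y:y+h,x:x+w],None,fx=s,fy=s,interpolation=cv2.INTER_CUBIC)
t=np.hstack([f(a,340,215,100,75,4),f(a,220,195,100,75,4)])
u=np.hstack([f(b,215,215,100,75,4),f(b,340,208,100,75,4)])
cv2.imwrite('pics/m0.png',np.vstack([t,u]))
```

```text
(no output)
```

View pics/m0.png

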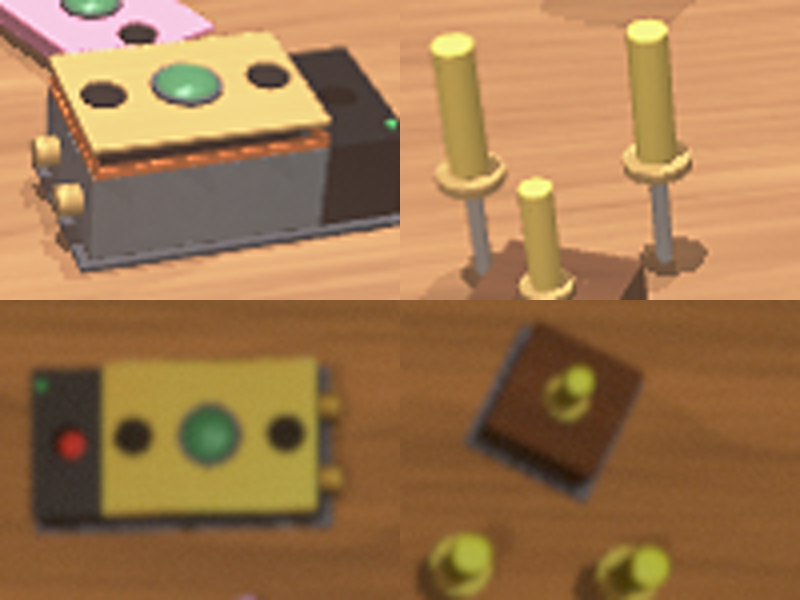

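The crops show, top camera: pad_a (248,249), pad_b (286.3,248), button (232.8,251), stylus handle top (385,228.3), collar (382,231). Scene camera: pad_a (406.7,233.7), pad_b (365.5,238.5), mouth (425,238.5), handle top (253.7,241.5). The large styli stand free on the bench behind the stand.

```bash
cat >> h.py <<'E'
def tri(c1,p1,c2,p2):
    o1,r1=ray(c1,*p1);o2,r2=ray(c2,*p2)
    s=np.linalg.lstsq(np.c_[r1,-r2],o2-o1,rcond=None)[0]
    a,b=o1+s[0]*r1,o2+s[1]*r2
    return np.round((a+b)/2,4),np.round(np.linalg.norm(a-b),4)
def rel(p,obs=None):
    "world point -> tool-frame mm for TCP"
    from scipy.spatial.transform import Rotation as R
    o=obs or robot.get_obs();return np.round(R.from_quat(o['tool_rot']).inv().apply(np.array(p)-o['position'])*1000,1)
E
python3 - <<'E'
from h import *
T=shot('top');S=shot('scene')
def cents(c,box,f):
    x,y,w,h=box;im=c['pixels'][y:y+h,x:x+w];g=cv2.cvtColor(im,cv2.COLOR_RGB2HSV).astype(int);m=f(g,im.astype(int)).astype(np.uint8)
    n,_,st,ce=cv2.connectedComponentsWithStats(m)
    return [(np.round(ce[i]+[x,y],2).tolist(),int(st[i,4])) for i in range(1,n) if st[i,4]>12]
dark=lambda g,im:im.max(2)<75
print('Tdark',cents(T,(240,237,56,26),dark))
print('Sdark',cents(S,(352,226,68,20),dark))
red=lambda g,im:(im[...,0]>120)&(im[...,1]<70)
print('Tred',cents(T,(220,228,30,45),red))
green=lambda g,im:(im[...,1]>im[...,0]*1.25)&(im[...,1]>60)
print('Tgr',cents(T,(240,230,56,36),green));print('Sgr',cents(S,(370,225,40,25),green))
print('Tyel',cents(T,(340,208,100,80),lambda g,im:(im[...,0]>130)&(im[...,1]>130)&(im[...,2]<90)))
print('stand', cents(T,(350,208,60,55),lambda g,im:(im[...,0]<95)&(im[...,0]>im[...,2]*1.3)&(im[...,0]>40)))
pa=tri(T,(248,249),S,(406.7,233.7));pb=tri(T,(286.3,248),S,(365.5,238.5));print(pa,pb)
for z in(.082,.079):print(onz(T,248,249,z),onz(T,286.3,248,z),onz(S,406.7,233.7,z),onz(S,365.5,238.5,z))
print('btn T',onz(T,232.8,251.1,.044),'mouth S',onz(S,425,238.5,.06))
print('handle',tri(T,(385,228.3),S,(253.7,241.5)),onz(T,385,228.3,.138),onz(S,253.7,241.5,.138))
cr=[((X+.5)/4+339.5,(Y-300+.5)/4+207.5) for X,Y in((535,320),(643,378),(590,483),(480,430))]
pts=np.array([onz(T,*p,.07)[:2] for p in cr]);print('stand',pts.round(4).tolist(),pts.mean(0))
for n,a,b in(('L',(356.5,271),(233,206)),('R',(401,274),(281.5,202.5))):print(n,tri(T,a,S,b))
for n,a,b in(('cup',(388,168),(251,325)),('polish',(502,272),(120,243)),('carton',(270,160),(424,312))):print(n,tri(T,a,S,b))
print('hammer head',onz(T,157,210,.02))
E
```

```text
Tdark [([247.82, 248.73], 44), ([286.05, 247.93], 42)]
Sdark [([416.94, 232.0], 35), ([406.15, 234.69], 13)]
Tred [([232.68, 250.68], 28)]
Tgr [([266.81, 248.3], 121)]
Sgr [([386.27, 235.0], 94)]
Tyel [([384.5, 227.88], 32), ([357.11, 272.38], 110), ([393.21, 271.64], 14), ([401.94, 275.67], 82)]
stand [([378.29, 236.26], 886), ([380.36, 232.21], 14)]
(array([0.5171, 0.1941, 0.0824]), np.float64(0.0003)) (array([0.5215, 0.0941, 0.0843]), np.float64(0.0001))
[0.51716057 0.19426543 0.082     ] [0.52180515 0.09418397 0.082     ] [0.51648184 0.1941132  0.082     ] [0.51817607 0.09501733 0.082     ]
[0.51754485 0.19467295 0.079     ] [0.52219999 0.09436407 0.079     ] [0.51207806 0.19578254 0.079     ] [0.51378096 0.09617937 0.079     ]
btn T [0.51552355 0.2399284  0.044     ] mouth S [0.51254905 0.24285929 0.06      ]
handle (array([ 0.5697, -0.157 ,  0.1395]), np.float64(0.0016)) [ 0.56992567 -0.15801773  0.138     ] [ 0.56754988 -0.15624144  0.138     ]
stand [[0.6297, -0.4058], [0.5915, -0.4773], [0.5198, -0.4393], [0.554, -0.3669]] [ 0.57373959 -0.42233462]
L (array([ 0.4594, -0.1401,  0.163 ]), np.float64(0.111))
R (array([ 0.4578, -0.139 ,  0.1747]), np.float64(0.1052))
cup (array([ 0.7476, -0.175 ,  0.0746]), np.float64(0.0))
polish (array([ 0.4673, -0.4614,  0.107 ]), np.float64(0.0039))
carton (array([0.7652, 0.1484, 0.0681]), np.float64(0.0041))
hammer head [0.62864967 0.45722386 0.02      ]
```

```bash
python3 -m crank '[-33,-21,7,0,0,-6,255,-66,-42,14,0,0,-12,255,-99,-63,21,0,0,-18,255,-132,-84,28,0,0,-18,255,-165,-105,35,0,0,-18,255]' 20
python3 -m crank '[-20,-25,7,0,0,0,255,-40,-50,14,0,0,0,255,-60,-75,21,0,0,0,255,-80,-100,28,0,0,0,255,-100,-125,35,0,0,0,255]'
python3 -m crank '[-20,-25,7,0,0,0,255,-40,-50,14,0,0,0,255,-60,-75,21,0,0,0,255,-80,-100,28,0,0,0,255,-100,-124,35,0,0,0,255]'
python3 -m crank '[0,0,0,0,0,0,255,0,0,0,0,0,0,255,0,0,0,0,0,0,255,0,0,0,0,0,0,255,0,0,0,0,0,0,255]'
python3 - <<'E'
from h import *
T=shot('top');S=shot('scene','s1.png')
print('pad_a rel tips', rel([.517,.1942,.0825]),'(z-25 = gap)')
cr=[((X+.5)/4+239.5,(Y-300+.5)/4+207.5) for X,Y in((535,320),(643,378),(590,483),(480,430))]
pts=np.array([onz(T,*p,.07)[:2] for p in cr]);print('stand',pts.round(4).tolist(),pts.mean(0))
for n,a,b in(('L',(357,271.5),(281.5,202.5)),('R',(401.5,275),(233,206))):print(n,tri(T,a,S,b))
E
```

```text
time: 0.62
position: [0.3185, 0.442, 0.2122]
tool_rot: [-0.0, 1.0, 0.0, 0.0]
ft_force: [0.5, 0.1, 0.1]
grip_width: 0.0617
grip_force: 0.0
time: 1.03
position: [0.4186, 0.317, 0.1772]
tool_rot: [0.0, 1.0, 0.0, 0.0]
ft_force: [0.4, -0.2, -0.3]
grip_width: 0.0282
grip_force: 0.0
time: 1.45
position: [0.5185, 0.1927, 0.1421]
tool_rot: [0.0, 1.0, -0.0, -0.0]
ft_force: [1.0, 0.4, -0.7]
grip_width: 0.0019
grip_force: 0.0
time: 1.87
position: [0.5167, 0.1953, 0.1428]
tool_rot: [-0.001, 1.0, 0.0, -0.0]
ft_force: [0.2, -0.0, -0.0]
grip_width: 0.0004
grip_force: 0.0
pad_a rel tips [ 0.  -1.  60.4] (z-25 = gap)
stand [[0.624, -0.136], [0.5859, -0.2086], [0.5144, -0.1729], [0.5485, -0.0995]] [ 0.56818805 -0.1542657 ]
L (array([ 0.4565, -0.0864,  0.162 ]), np.float64(0.0014))
R (array([ 0.4501, -0.1957,  0.1617]), np.float64(0.0009))
```

```bash
python3 -m crank '[0,0,7,0,0,0,255,0,0,14,0,0,0,255,0,0,21,0,0,0,255,0,0,26,0,0,0,255,0,0,31,0,0,0,255]'
python3 -m crank '[0,0,1,0,0,0,255,0,0,2,0,0,0,255,0,0,3,0,0,0,255,0,0,4,0,0,0,255,0,0,5,0,0,0,255]'
python3 -m crank '[0,0,0.5,0,0,0,255,0,0,1,0,0,0,255,0,0,1.5,0,0,0,255,0,0,2,0,0,0,255,0,0,2.5,0,0,0,255]'
```

```text
time: 2.38
position: [0.5173, 0.1942, 0.1105]
tool_rot: [0.0, 1.0, -0.0, -0.001]
ft_force: [-0.3, -0.1, 0.0]
grip_width: 0.0004
grip_force: 0.0
time: 2.8
position: [0.5179, 0.1942, 0.1067]
tool_rot: [0.0, 1.0, 0.0, 0.0]
ft_force: [0.3, 0.0, 1.2]
grip_width: 0.0002
grip_force: 0.2
time: 3.22
position: [0.518, 0.1948, 0.1046]
tool_rot: [0.001, 1.0, 0.001, 0.001]
ft_force: [-1.3, 2.7, 4.7]
grip_width: 0.0005
grip_force: 2.7
```

```bash
for i in 1 2 3; do python3 -m crank '[0,0,0.5,0,0,0,255,0,0,1,0,0,0,255,0,0,1.5,0,0,0,255,0,0,2,0,0,0,255,0,0,2.5,0,0,0,255]' | egrep 'pos|ft_f'; done
```

```text
position: [0.518, 0.1954, 0.1021]
ft_force: [-1.4, 4.9, 5.5]
position: [0.518, 0.1959, 0.1001]
ft_force: [-3.8, 5.6, 11.5]
position: [0.518, 0.1959, 0.0997]
ft_force: [-6.3, 4.6, 27.2]
```

```bash
python3 -m crank '[0,0,-0.3,0,0,0,255,0,0,-0.6,0,0,0,255,0,0,-0.6,0,0,0,255,0,0,-0.6,0,0,0,255,0,0,-0.6,0,0,0,255]'|egrep 'pos|ft_f'
for i in 1 2 ; do python3 -m crank '[0,0,0,0,0,0,255,0,0,0,0,0,0,255,0,0,0,0,0,0,255,0,0,0,0,0,0,255,0,0,0,0,0,0,255]' | egrep 'pos|ft_f'; done
```

```text
position: [0.518, 0.1959, 0.0999]
ft_force: [-4.7, 5.2, 20.0]
position: [0.518, 0.1959, 0.0999]
ft_force: [-4.2, 5.6, 20.1]
position: [0.518, 0.1959, 0.0999]
ft_force: [-4.9, 5.1, 20.7]
```

```bash
python3 -m crank '[0,0,-3,0,0,0,255,0,0,-10,0,0,0,255,0,0,-20,0,0,0,255,0,0,-30,0,0,0,255,0,0,-35,0,0,0,255]' | egrep 'pos|ft_f'
python3 -m crank '[-1,-25,0,0,0,0,255,-2,-50,0,0,0,0,255,-3,-75,0,0,0,0,255,-4,-100,0,0,0,0,255,-4,-100,0,0,0,0,255]'| egrep 'pos|ft_f'
python3 -m crank '[0,0,4,0,0,0,255,0,0,8,0,0,0,255,0,0,12,0,0,0,255,0,0,16,0,0,0,255,0,0,16,0,0,0,255]'
python3 - <<'E'
from h import *
S=shot('scene');im=cv2.cvtColor(S['pixels'],cv2.COLOR_RGB2BGR)
cv2.imwrite('pics/b.png',cv2.resize(im[180:290,330:450],None,fx=5,fy=5,interpolation=cv2.INTER_CUBIC))
E
```

```text
position: [0.5184, 0.1941, 0.1335]
ft_force: [0.7, -0.5, 0.4]
position: [0.5224, 0.0905, 0.1325]
ft_force: [-0.1, 0.1, -0.0]
time: 6.97
position: [0.5208, 0.0951, 0.1151]
tool_rot: [-0.0, 1.0, 0.0, -0.001]
ft_force: [-0.2, 0.6, 1.0]
grip_width: 0.0002
grip_force: 0.0
```

View pics/b.png

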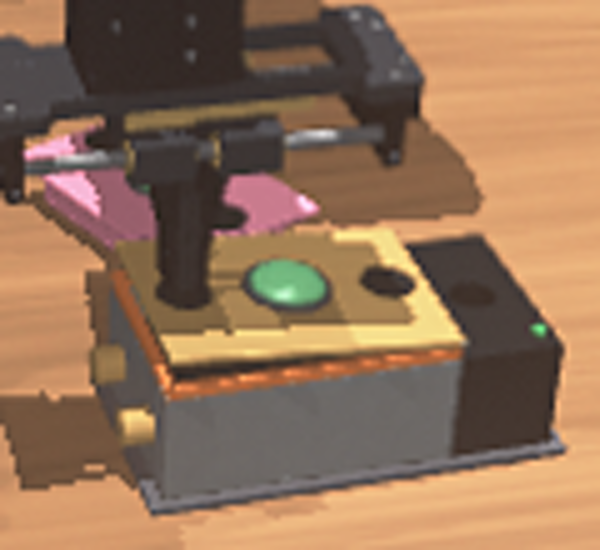

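The +y end of the cover sits on the gasket near (465,355) in the crop. The other end is still proud, and the fingers are above pad_b at (183,297).

```bash
python3 -m crank '[0,0,2,0,0,0,255,0,0,4,0,0,0,255,0,0,6,0,0,0,255,0,0,7.5,0,0,0,255,0,0,9,0,0,0,255]' | egrep 'pos|ft_f'
for i in 1 2; do python3 -m crank '[0,0,0.5,0,0,0,255,0,0,1,0,0,0,255,0,0,1.5,0,0,0,255,0,0,2,0,0,0,255,0,0,2.5,0,0,0,255]' | egrep 'pos|ft_f'; done
```

```text
position: [0.5218, 0.0941, 0.1075]
ft_force: [-1.3, -1.1, 6.5]
position: [0.5218, 0.0935, 0.1054]
ft_force: [-1.4, -3.7, 8.1]
position: [0.5218, 0.0929, 0.103]
ft_force: [-0.9, -4.8, 6.9]
```

```bash
for i in 1 2; do python3 -m crank '[0,0,0.5,0,0,0,255,0,0,1,0,0,0,255,0,0,1.5,0,0,0,255,0,0,2,0,0,0,255,0,0,2.5,0,0,0,255]' | egrep 'pos|ft_f'; done
```

```text
position: [0.5219, 0.0926, 0.1006]
ft_force: [-1.2, -6.3, 8.2]
position: [0.522, 0.0923, 0.0983]
ft_force: [-2.4, -8.2, 10.4]
```

```bash
python3 -m crank '[0,0,0.4,0,0,0,255,0,0,0.8,0,0,0,255,0,0,1.2,0,0,0,255,0,0,1.6,0,0,0,255,0,0,1.6,0,0,0,255]' | egrep 'pos|ft_f'
```

```text
position: [0.522, 0.0923, 0.0982]
ft_force: [-4.0, -7.5, 20.3]
```

```bash
for i in 1 2 3; do python3 -m crank '[0,0,0,0,0,0,255,0,0,0,0,0,0,255,0,0,0,0,0,0,255,0,0,0,0,0,0,255,0,0,0,0,0,0,255]' | egrep 'pos|ft_f'; done
python3 -m crank '[0,0,-3,0,0,0,255,0,0,-10,0,0,0,255,0,0,-30,0,0,0,255,0,0,-60,0,0,0,255,0,0,-90,0,0,0,255]' | egrep 'pos|ft_f'
python3 - <<'E'
from h import *
S=shot('scene');T=shot('top');im=cv2.cvtColor(S['pixels'],cv2.COLOR_RGB2BGR);it=cv2.cvtColor(T['pixels'],cv2.COLOR_RGB2BGR)
f=lambda i,x,y,w,h,s:cv2.resize(i[y:y+h,x:x+w],None,fx=s,fy=s,interpolation=cv2.INTER_CUBIC)
cv2.imwrite('pics/c.png',np.hstack([f(im,345,215,100,75,4),f(im,220,230,100,75,4)]))
print(robot.get_obs()['position'])
E
```

```text
position: [0.522, 0.0923, 0.0982]
ft_force: [-4.7, -7.7, 19.4]
position: [0.522, 0.0923, 0.0982]
ft_force: [-4.1, -7.9, 19.2]
position: [0.522, 0.0923, 0.0982]
ft_force: [-5.1, -7.3, 19.7]
position: [0.5208, 0.0944, 0.1858]
ft_force: [-0.2, -0.3, 0.2]
[0.52480076 0.0944284  0.1899273 ]
```

View pics/c.png

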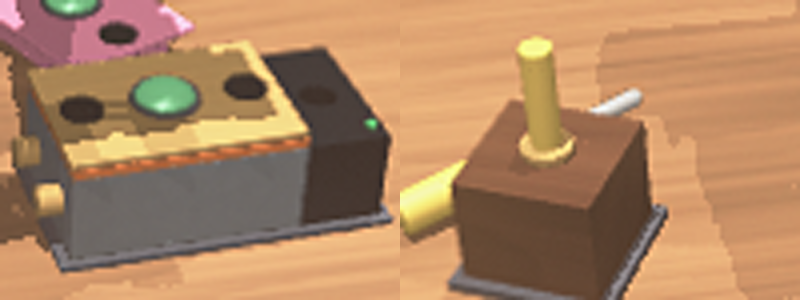

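The cover is level on its gasket. Behind the stand a large stylus now lies on the bench, so I'll check the full view.

Run:
```python
from h import *
S=shot('scene','s2.png');T=shot('top','t2.png')
f=lambda i,x,y,w,h,s:cv2.resize(i[y:y+h,x:x+w],None,fx=s,fy=s,interpolation=cv2.INTER_CUBIC)
a=cv2.imread('pics/s2.png');b=cv2.imread('pics/t2.png')
cv2.imwrite('pics/d.png',np.vstack([f(a,160,170,200,75,4),f(b,300,200,200,75,4)]))
```

```text
(no output)
```

View pics/d.png

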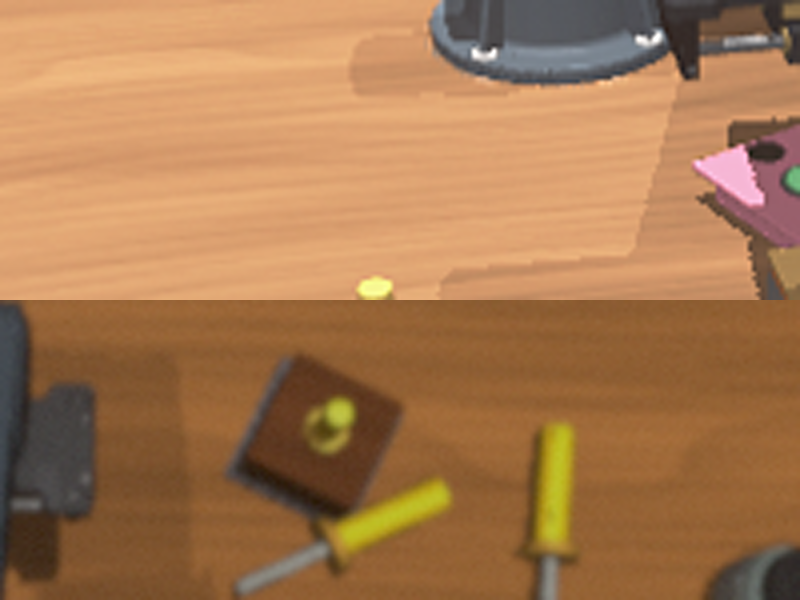

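Both large styli toppled by themselves: in the top view they lie flat, clear of the stand, and the arm was never near them. Next is the stylus in the stand.

```bash
python3 -m crank '[-7,-36,-2,0,0,0,0,-14,-72,-4,0,0,0,0,-21,-108,-6,0,0,0,0,-28,-144,-8,0,0,0,0,-34,-180,-10,0,0,0,0]' 30| egrep 'pos|ft_f'
python3 -m crank '[-4,-18,0,0,0,0,0,-8,-36,0,0,0,0,0,-12,-54,0,0,0,0,0,-12,-70,0,0,0,0,0,-12,-70,0,0,0,0,0]' | egrep 'pos|ft_f'
python3 -m crank '[0,0,0,0,0,0,0,0,0,0,0,0,0,0,0,0,0,0,0,0,0,0,0,0,0,0,0,0,0,0,0,0,0,0,0]' | egrep 'pos|ft_f|wid'
python3 - <<'E'
from h import *
T=shot('top');print('collar',onz(T,381.6,232.1,.076),'top',onz(T,300+340.5/4-.5,200+113.5/4-.5,.138))
print(rel([.5685,-.156,.110]))
E
```

```text
position: [0.5547, -0.0869, 0.1938]
ft_force: [0.3, 0.2, -0.3]
position: [0.5671, -0.1585, 0.1936]
ft_force: [-0.3, -0.6, 0.2]
position: [0.5674, -0.1548, 0.1955]
ft_force: [-0.9, 0.2, -1.0]
grip_width: 0.0856
collar [ 0.57035408 -0.15742464  0.076     ] top [ 0.57100155 -0.15706448  0.138     ]
[-1.1 -1.  85.6]
```

```bash
python3 -m crank '[-1,-1,16,0,0,0,0,-2,-2,32,0,0,0,0,-2,-2,48,0,0,0,0,-2,-2,64,0,0,0,0,-2,-2,79,0,0,0,0]' | egrep 'pos|ft_f'
python3 -m crank '[0,0,0,0,0,0,120,0,0,0,0,0,0,150,0,0,0,0,0,0,180,0,0,0,0,0,0,255,0,0,0,0,0,0,255]' | egrep 'pos|ft_f|wid|grip'
python3 -m crank '[0,0,0,0,0,0,255,0,0,0,0,0,0,255,0,0,0,0,0,0,255,0,0,0,0,0,0,255,0,0,0,0,0,0,255]' | egrep 'pos|ft_f|wid|grip'
python3 -m crank '[0,0,0,0,0,0,255,0,0,0,0,0,0,255,0,0,0,0,0,0,255,0,0,0,0,0,0,255,0,0,0,0,0,0,255]' | egrep 'pos|ft_f|wid|grip'
```

```text
position: [0.5696, -0.1574, 0.116]
ft_force: [0.6, -0.7, 0.3]
position: [0.5702, -0.1581, 0.1177]
ft_force: [0.1, -0.5, 0.5]
grip_width: 0.0614
grip_force: 0.0
position: [0.5695, -0.1578, 0.1166]
ft_force: [-0.6, -0.7, -1.3]
grip_width: 0.0284
grip_force: 0.0
position: [0.5694, -0.1578, 0.1164]
ft_force: [-0.1, 0.4, 0.0]
grip_width: 0.0176
grip_force: 30.0
```

```bash
python3 -m crank '[0,0,-5,0,0,0,255,0,0,-13,0,0,0,255,0,0,-21,0,0,0,255,0,0,-29,0,0,0,255,0,0,-37,0,0,0,255]' | egrep 'pos|ft_f|wid'
python3 -m crank '[0,0,-12,0,0,0,255,0,0,-26,0,0,0,255,0,0,-42,0,0,0,255,0,0,-58,0,0,0,255,0,0,-73,0,0,0,255]' | egrep 'pos|ft_f|wid'
python3 -m crank '[0,0,0,0,0,0,255,0,0,0,0,0,0,255,0,0,0,0,0,0,255,0,0,0,0,0,0,255,0,0,0,0,0,0,255]' | egrep 'pos|ft_f|wid'
python3 - <<'E'
from h import *
S=shot('scene','s3.png');T=shot('top')
a=cv2.imread('pics/s3.png');cv2.imwrite('pics/e.png',cv2.resize(a[110:310,180:340],None,fx=3.7,fy=3,interpolation=cv2.INTER_CUBIC))
o=robot.get_obs();print(o['position'],rel([.515,.240,.06]))
for d in(.0464,.0964):print(proj(S,o['position']-[0,0,d]))
E
```

```text
position: [0.5697, -0.1579, 0.1549]
ft_force: [-0.3, -0.3, 0.1]
grip_width: 0.017
position: [0.5696, -0.1578, 0.2284]
ft_force: [0.1, -1.2, -0.6]
grip_width: 0.0174
position: [0.5688, -0.1575, 0.2254]
ft_force: [-0.1, -0.2, -0.8]
grip_width: 0.0174
[ 0.56908389 -0.15764438  0.22564942] [ 54.1 397.5 166. ]
(np.float64(250.94537029101602), np.float64(225.03520417855947))
(np.float64(253.4867409299717), np.float64(245.46682542902494))
```

View pics/e.png

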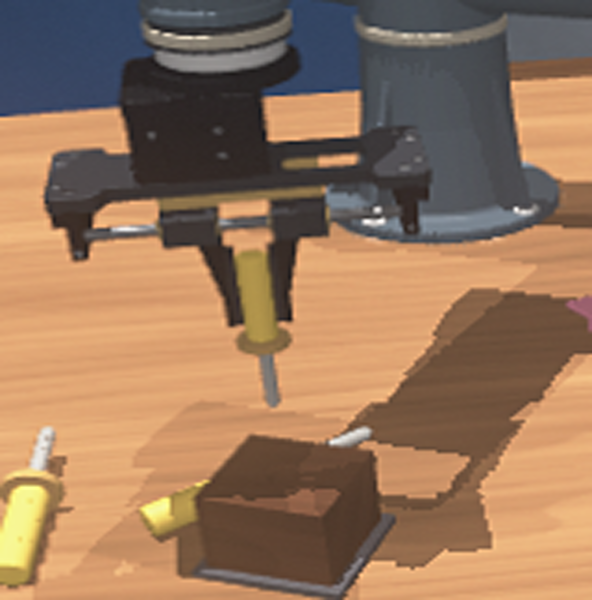

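The tip at (273,402) in the crop matches the prediction, so the stylus hangs upright. Next, carry it over the bore.

```bash
python3 -m crank '[5,36,0,0,0,0,255,10,72,0,0,0,0,255,15,108,0,0,0,0,255,20,144,0,0,0,0,255,25,180,0,0,0,0,255]' | egrep 'pos|wid'
python3 -m crank '[5,36,0,0,0,0,255,10,72,0,0,0,0,255,15,108,0,0,0,0,255,20,144,0,0,0,0,255,25,180,0,0,0,0,255]' | egrep 'pos|wid'
python3 -m crank '[2,19,0,0,0,0,255,4,38,0,0,0,0,255,4,38,18,0,0,0,255,4,38,35,0,0,0,255,4,38,45,0,0,0,255]' | egrep 'pos|wid'
python3 -m crank '[0,0,0,0,0,0,255,0,0,0,0,0,0,255,0,0,0,0,0,0,255,0,0,0,0,0,0,255,0,0,0,0,0,0,255]' | egrep 'pos|ft_f|wid'
python3 - <<'E'
from h import *
S=shot('scene','s4.png');T=shot('top','t4.png')
a=cv2.imread('pics/s4.png');b=cv2.imread('pics/t4.png')
f=lambda i,x,y,w,h,s:cv2.resize(i[y:y+h,x:x+w],None,fx=s,fy=s,interpolation=cv2.INTER_CUBIC)
cv2.imwrite('pics/f.png',np.hstack([f(a,395,200,60,75,6),f(b,205,215,70,75,6)]))
o=robot.get_obs();p=o['position']-[0,0,.0964];print(p,proj(S,p),'mouth-below-tip',proj(S,[p[0],p[1],.06]))
E
```

```text
position: [0.544, 0.0236, 0.2261]
grip_width: 0.0173
position: [0.5191, 0.2039, 0.2262]
grip_width: 0.0172
position: [0.5146, 0.2406, 0.1798]
grip_width: 0.0171
position: [0.5164, 0.2401, 0.1825]
ft_force: [0.0, -0.2, -1.4]
grip_width: 0.0174
[0.51613996 0.24014984 0.08584596] (np.float64(425.56700040031785), np.float64(230.24867358042044)) mouth-below-tip (np.float64(424.4291739464644), np.float64(239.4378326711522))
```

View pics/f.png

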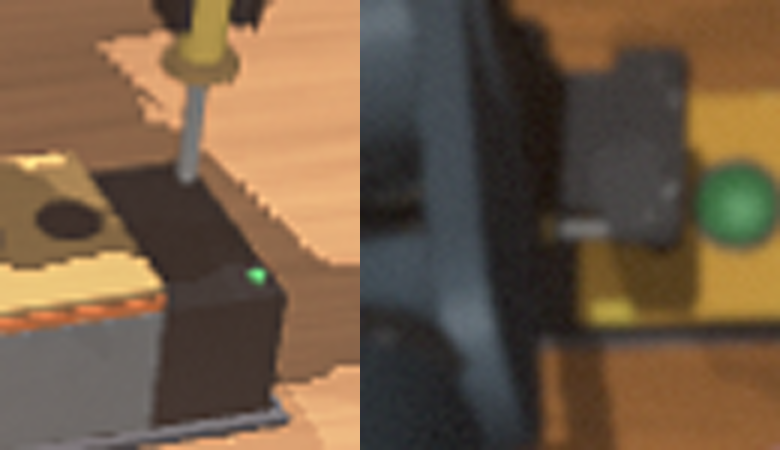

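The tip at (185,183) matches its projection, about 1 to 2 mm from the mouth centre. Going down.

```bash
python3 -m crank '[1,0,8,0,0,0,255,1,0,16,0,0,0,255,1,0,24,0,0,0,255,1,0,32,0,0,0,255,1,0,39,0,0,0,255]' | egrep 'pos|ft_f|wid'
python3 -m crank '[0,0,1,0,0,0,255,0,0,2,0,0,0,255,0,0,3,0,0,0,255,0,0,4,0,0,0,255,0,0,5,0,0,0,255]' | egrep 'pos|ft_f|wid'
```

```text
position: [0.5142, 0.2401, 0.1411]
ft_force: [-0.1, 0.3, -0.9]
grip_width: 0.0176
position: [0.5144, 0.2401, 0.1379]
ft_force: [-2.0, -0.4, 2.8]
grip_width: 0.0171
```

```bash
python3 -m crank '[0,0,1,0,0,0,255,0,0,2,0,0,0,255,0,0,3,0,0,0,255,0,0,4,0,0,0,255,0,0,4,0,0,0,255]' | egrep 'pos|ft_f|wid'
python3 -m crank '[0,0,0.5,0,0,0,255,0,0,1,0,0,0,255,0,0,1.5,0,0,0,255,0,0,1.5,0,0,0,255,0,0,1.5,0,0,0,255]' | egrep 'pos|ft_f|wid'
```

```text
position: [0.5145, 0.2402, 0.1341]
ft_force: [-3.0, -1.6, 6.0]
grip_width: 0.0173
position: [0.5147, 0.2402, 0.1338]
ft_force: [-4.5, -1.1, 13.7]
grip_width: 0.0174
```

Button bottomed (13.7 N with no further travel). Now back to the stand.

```bash
python3 -m crank '[0,0,-6,0,0,0,255,0,0,-20,0,0,0,255,0,0,-40,0,0,0,255,0,0,-65,0,0,0,255,0,0,-93,0,0,0,255]' | egrep 'pos|wid'
python3 -m crank '[-5,-36,0,0,0,0,255,-10,-72,0,0,0,0,255,-15,-108,0,0,0,0,255,-20,-144,0,0,0,0,255,-25,-180,0,0,0,0,255]' | egrep 'pos|wid'
python3 -m crank '[-5,-36,0,0,0,0,255,-10,-72,0,0,0,0,255,-15,-108,0,0,0,0,255,-20,-144,0,0,0,0,255,-25,-180,0,0,0,0,255]' | egrep 'pos|wid'
python3 -m crank '[-2,-19,0,0,0,0,255,-5,-38,0,0,0,0,255,-5,-38,0,0,0,0,255,-5,-38,0,0,0,0,255,-5,-38,0,0,0,0,255]' | egrep 'pos|wid'
python3 - <<'E'
from h import *
S=shot('scene','s5.png');T=shot('top')
a=cv2.imread('pics/s5.png');cv2.imwrite('pics/g.png',cv2.resize(a[200:310,210:310],None,fx=5,fy=5,interpolation=cv2.INTER_CUBIC))
p=robot.get_obs();print(p['position'],p['tool_rot'],rel([.5695,-.1578,.1164],p),proj(S,p['position']-[0,0,.0964]))
E
```

```text
position: [0.5147, 0.2402, 0.2249]
grip_width: 0.0176
position: [0.5404, 0.0587, 0.2251]
grip_width: 0.0179
position: [0.5652, -0.1219, 0.2249]
grip_width: 0.0173
position: [0.5693, -0.1571, 0.2247]
grip_width: 0.0174
[ 0.56927716 -0.15648328  0.22487923] [-3.09033268e-04  9.99999898e-01  2.89168628e-04 -1.55506340e-04] [ -0.3  -1.4 108.5] (np.float64(254.08618073854154), np.float64(245.76466094590606))
```

View pics/g.png

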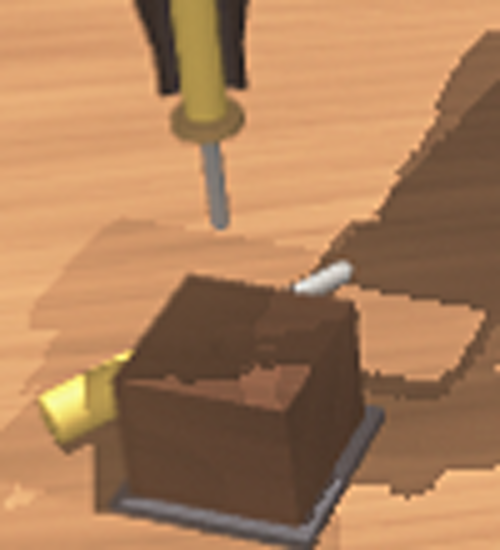

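The tip is at (220,227) in the crop, as predicted, and the stylus has not slipped. Inserting.

```bash
python3 -m crank '[0,0,12,0,0,0,255,0,0,24,0,0,0,255,0,0,36,0,0,0,255,0,0,48,0,0,0,255,0,0,60,0,0,0,255]' | egrep 'pos|wid|ft_f'
python3 -m crank '[0,0,8,0,0,0,255,0,0,16,0,0,0,255,0,0,24,0,0,0,255,0,0,32,0,0,0,255,0,0,40,0,0,0,255]' | egrep 'pos|wid|ft_f'
python3 -m crank '[0,0,2,0,0,0,255,0,0,4,0,0,0,255,0,0,5,0,0,0,255,0,0,6,0,0,0,255,0,0,7,0,0,0,255]' | egrep 'pos|wid|ft_f'
```

```text
position: [0.5696, -0.1564, 0.1647]
ft_force: [-0.1, -0.4, -0.8]
grip_width: 0.0175
position: [0.5697, -0.1577, 0.1246]
ft_force: [-1.0, -1.0, 0.3]
grip_width: 0.0179
position: [0.5697, -0.158, 0.1183]
ft_force: [-0.7, -0.4, -1.0]
grip_width: 0.0174
```

```bash
python3 -m crank '[0,0,0.5,0,0,0,255,0,0,1,0,0,0,255,0,0,1.5,0,0,0,255,0,0,2,0,0,0,255,0,0,2.2,0,0,0,255]' | egrep 'pos|wid|ft_f'
python3 -m crank '[0,0,0,0,0,0,150,0,0,0,0,0,0,120,0,0,0,0,0,0,80,0,0,0,0,0,0,40,0,0,0,0,0,0,0]' | egrep 'pos|wid|ft_f'
python3 -m crank '[0,0,0,0,0,0,0,0,0,0,0,0,0,0,0,0,0,0,0,0,0,0,0,0,0,0,0,0,0,0,0,0,0,0,0]' | egrep 'pos|wid|ft_f'
python3 -m crank '[0,0,-10,0,0,0,0,0,0,-25,0,0,0,0,0,0,-45,0,0,0,0,0,0,-70,0,0,0,0,0,0,-95,0,0,0,0]' | egrep 'pos|wid|ft_f'
python3 -m crank '[0,0,-25,0,0,0,0,0,20,-50,0,0,0,0,0,40,-50,0,0,0,0,0,60,-50,0,0,0,0,0,80,-50,0,0,0,0]' | egrep 'pos|wid|ft_f'
python3 - <<'E'
from h import *
S=shot('scene','s6.png');T=shot('top')
a=cv2.imread('pics/s6.png');cv2.imwrite('pics/i.png',cv2.resize(a[200:340,200:460],None,fx=3,fy=3,interpolation=cv2.INTER_CUBIC))
E
```

```text
position: [0.5696, -0.1578, 0.1164]
ft_force: [-1.0, 0.4, 4.0]
grip_width: 0.0175
position: [0.5694, -0.1578, 0.1157]
ft_force: [-0.4, 0.5, 0.2]
grip_width: 0.043
position: [0.5695, -0.1578, 0.1158]
ft_force: [0.6, 0.5, -0.1]
grip_width: 0.076
position: [0.5691, -0.1576, 0.2122]
ft_force: [-0.2, 0.7, -0.2]
grip_width: 0.0864
position: [0.5696, -0.0772, 0.2626]
ft_force: [0.3, 1.0, -0.5]
grip_width: 0.0872
```

View pics/i.png

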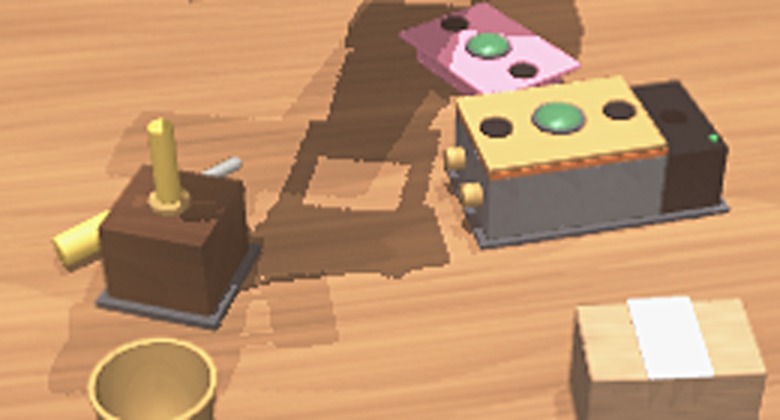

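The stylus stands upright in the stand with its collar seated at (168,203). The cover lies level on the gasket and the arm is clear.

```bash
python3 -c "
from rig import robot
print(robot.hand_in())"
```

```text
the job is handed in; nothing more can be done
None
```

I pressed the cover home on both pads (about 20 N held for over a second at each), pushed the red button right down, put the stylus back upright and fully down in its stand, and handed the job in (the hand-in returned no verdict); the two larger spare styli on the bench fell over during the run, with the arm not near them as far as I could tell.

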